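# Snap-mark the strap hole on a drawer front

### The arm

A 6-joint arm with a two-finger parallel gripper is mounted at the origin on the work surface. World frame = base frame: x ahead of the robot, y to its left, z up, the work surface at z = 0. Lengths are in m, angles in rad, forces in N, time in s.
With the tool pointing down it reaches from about 0.35 to 1 m from the base axis. Payload 7.1 kg.
Tool frame: the origin (TCP) lies on the front face of the gripper's body, between the roots of the fingers; the fingertips stand 73 mm ahead of it and the grasp point (between the pads) lies 54 mm ahead of it; z points along the fingers, y is the direction in which the jaws open and shut (so a half turn about z gives the same grasp; the last joint's range is limited). The gripper opens to 85 mm and grips with 20 to 120 N. Pads are 22 mm wide; open, the fingers measure 114 mm over their backs; the gripper's body (76 mm by 85 mm) begins 54 mm behind the grasp point. The pads swing forward as they close: fully open they stand 13 mm farther back than shut.
Start: joints at [1.261, 0.423, 1.63, -0, 1.089, -0.019], TCP at [0.179, 0.599, 0.304] pointing down, gripper open.
Joint ranges: [-3, 3], [-0.9, 2.11], [0.09, 2.58], [-1.31, 4.45], [0.11, 2.69], [-2.54, 2.54]. Speed limits (rad/s): [2.39, 2.39, 3.01, 3.14, 3.14, 3.14].

### API

Orientations are given as a unit quaternion [w, x, y, z].
In Python, from bench import env, vision gives the robot as it stands. The module is installed in compiled form; this text tells all that it offers. Calls block until the motion is done:
- env.movep(position, orientation): joint-space move of the TCP to a pose.
- env.move_straight(position, attitude=None, vel=0.15): straight line of the TCP; attitude=None keeps the orientation; vel is the mean speed in m/s.
- env.move_j(angles): joint-space move.
- env.move_gripper(opening): finger opening in m; the grip force is fixed at half the most; returns when the fingers have stopped.
- env.dwell(seconds).
- env.ik(position, orientation): joint angles nearest the present ones, or None.
- env.get_state(): the state.
- vision.get_image(name): name is "scene" or "top" or "wrist"; returns a dict with "color" (480x640x3 uint8, blue, green, red), "camera_matrix" (3x3 intrinsics, pixels), "R" (3x3) and "t" (3): a world point X has camera coordinates R X + t; the wrist camera has in their place "tool_from_camera" (4x4, takes a point from camera to tool coordinates, whose origin is the TCP and whose axes are the flange's). Camera axes: x right, y down, z forward; pixel columns grow to the right and rows downward; lengths in m; the calibration is good to about 2 mm. A picture is of the moment at which its call begins: read the wrist's pose just before it. There is no depth.
A pose or a line that the arm cannot do raises env.MotionError and nothing moves.
- env.sign_off(): hands the job in, once; it reports no verdict.
The state is a dict: "t": time; "joint_positions": joint angles; "qvel": joint speeds; "effort": joint torques, N m; "ee_pos": TCP position; "tool_rot": TCP orientation; "wrist_force": force on the tool from outside, world axes, zero at the start; "torque": the same for the moment, N m; "grip_width": finger opening in m.
Only numpy, scipy, OpenCV 4.12 (cv2) and the standard library are available. Lean on these libraries where they do the work, as an engineer would, in place of code of your own. Each camera call takes 0.05 s, during which the arm holds its last target. There are 200 camera calls.

### The job

Mark the strap screw's spot on the oak drawer front: take the spring punch, stand it upright on the middle of the round paper sticker (not the square one) and press it straight down there until its spring trips with a snap. Then let it come back up and leave it standing on the round sticker. Do not trip it anywhere else, and leave the levelling foot where it stands.

Things in the scene. Friction and masses are not known exactly. Their poses are not given: they have to be found in the camera images.
- punch: Spring punch, loose, upright on the table, 116 mm tall, 0.3 kg. Bell-shaped steel foot 56 mm across, 20 high; thin 14 mm shaft; then the aluminium sleeve: flange 44 mm across at 36-42 mm height, ribbed round grip 28 mm across from 42 to 110 mm, low dark dome up to 116. Take it by the grip, at 70-90 mm height. Origin: centre of the foot's underside; z up through the top.
- punch_sleeve (a joint): Sleeve's slide down towards the foot, m: 0 = up (rest; also when lifted by the grip), 0.014 = hard stop. The spring resists with 3 N at first, rising to about 11 N near 0.008, then it trips: the force falls to about 6 N just before the stop, and by 0.010 it has snapped. Pressing on to the stop does no harm. Springs back up by itself when let go.
- round_sticker: Round white paper sticker, 70 mm across, small black cross in its middle, flat on the oak drawer front (a fixed board 200 x 360 x 18 mm lying on the table). Origin: its centre, on the board's top, 18 mm above the table, where the punch will stand. A square 60 mm sticker with the same cross lies elsewhere on the board: not wanted.
- level_foot: Look-alike, to be left alone: a levelling foot, loose, upright on the table, at least 90 mm from the punch: grey plastic disc 52 mm across with a bare 12 mm steel rod and a nut, 91 mm tall, no sleeve. Origin: centre of its underside; z up.

How it is judged:
By the outcome, as a careful person would: the job done as asked, in the order asked, and still so for the second after the job is handed in, with the robot touching nothing.
It also fails if it takes over 38 s, if anything falls off the work surface, if the arm or the gripper's body presses on something with over 40 N, if the wrist force passes 120 N, or if a joint passes its speed limit or range.

## Working session

There is one attempt and no reset: what is moved stays moved. The work goes in short steps, each a Python script; the robot and the scene stay as the last script left them, time stands still between calls to the robot, and variables do not carry over. Pictures are saved under pics/ and viewed, about 8 in all and at most 12, crops included, and the job is handed in when it is done.

```bash
mkdir -p pics
cat > h.py <<'E'
import numpy as np, cv2
from bench import env, vision
def ray(im,u,v,z):
    K,R,t=[np.array(im[k]) for k in("camera_matrix","R","t")]
    d=R.T@np.linalg.solve(K,[u,v,1]); c=-R.T@t
    return c+d*(z-c[2])/d[2]
def proj(im,X):
    p=np.array(im["camera_matrix"])@(np.array(im["R"])@np.array(X)+np.array(im["t"])); return p[:2]/p[2]
E
python3 - <<'E'
from h import *
for n in("top","scene"):
    im=vision.get_image(n); cv2.imwrite(f"pics/{n}0.png",im["color"])
    print(n,-np.array(im["R"]).T@im["t"],np.array(im["camera_matrix"])[0])
s=env.get_state();print(s["t"],s["tool_rot"],s["wrist_force"])
E
```

```text
top [ 0.39538141 -0.01217106  0.96823609] [500.71948076   0.         319.08899989]
scene [0.89900106 0.14622604 0.72024704] [497.7559942    0.         315.21491542]
0.1 [-1.25932860e-04  1.44875954e-01  9.89449587e-01 -6.75723369e-04] [ 0.55761381 -0.64461823 -0.58127821]
```

View pics/top0.png

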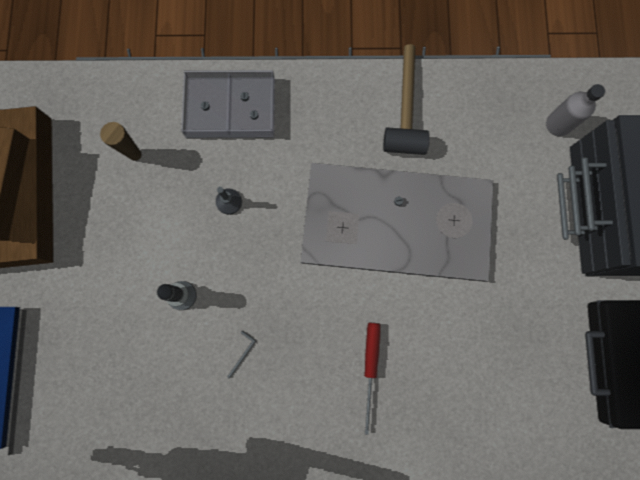

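View pics/scene0.png

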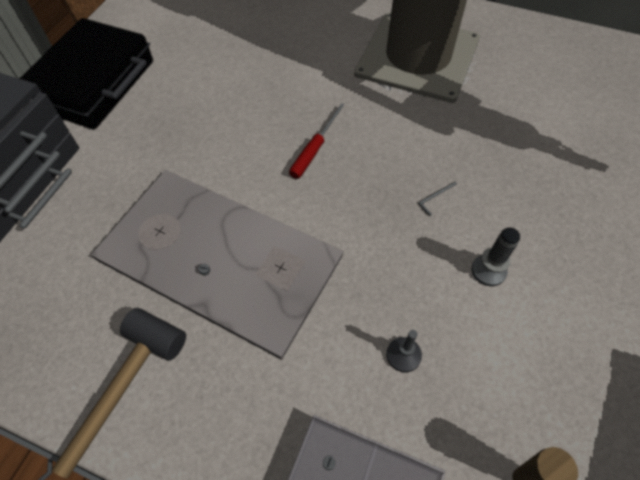

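Top view: the punch is at about (182,294) and the levelling foot at (229,201). The round sticker seems to be the right one at (454,220), with the square one at (342,228) and a small object on the board at (400,201). I'll enlarge crops of these.

Run:
```python
import cv2,numpy as np
t=cv2.imread("pics/top0.png");s=cv2.imread("pics/scene0.png")
def c(im,u,v,w,h,k):
    a=im[v:v+h,u:u+w].astype(float); a=np.clip((a-a.min())*255/(np.percentile(a,99.5)-a.min()),0,255).astype(np.uint8)
    return cv2.resize(a,None,fx=k,fy=k,interpolation=cv2.INTER_CUBIC)
a=np.vstack([c(t,300,160,200,125,4)])
cv2.imwrite("pics/c1.png",a)
b=np.hstack([c(t,150,265,66,66,6),c(s,460,220,66,66,6)])
cv2.imwrite("pics/c2.png",b)
```

```text
(no output)
```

View pics/c1.png

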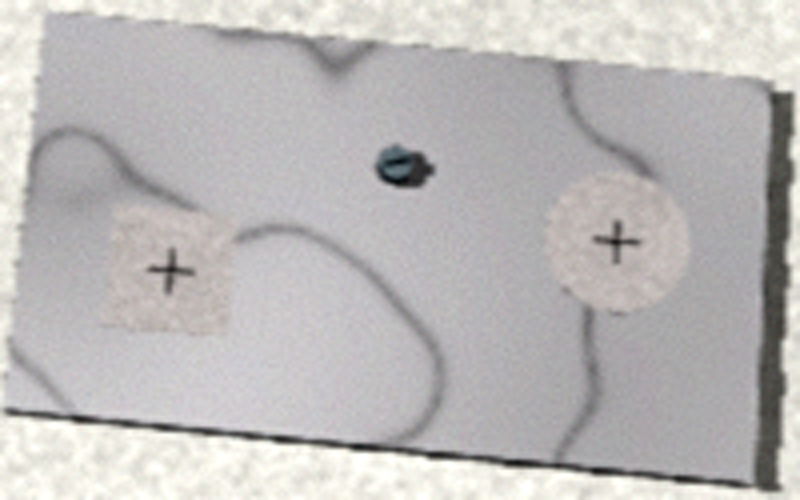

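View pics/c2.png

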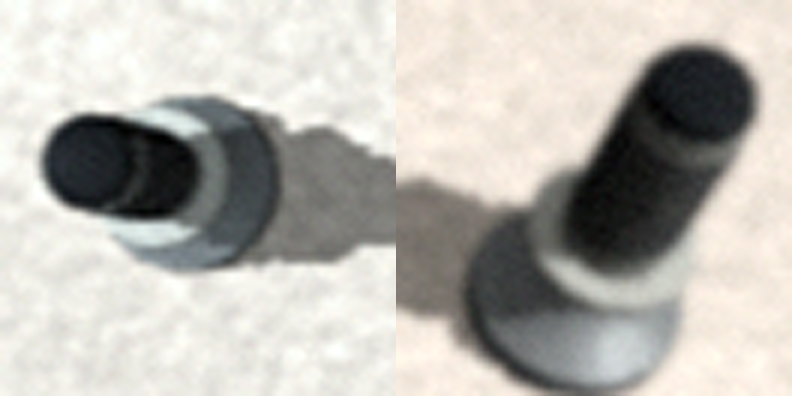

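Crops: the round sticker's cross is at top (453.6,219.9) and scene about (160,231). The punch's dome centre is at top (164.4,291.4) and scene (510,235).

Run:
```python
from h import *
t=vision.get_image("top");s=vision.get_image("scene")
print("cross",ray(t,453.6,219.9,.018),ray(s,160,231,.018))
print("dome",ray(t,164.4,291.4,.113),ray(s,510,234.9,.113))
print("foot-right edge",ray(t,196.2,295,.003), "lf",ray(t,229,201,.05))
print("footv",ray(t,181,280.5,.01),ray(t,181,309.5,.01))
print("bits", ray(t,400,201,.02), ray(t,247,355,0))
```

```text
cross [ 0.59769926 -0.27278117  0.018     ] [ 0.59554404 -0.2706598   0.018     ]
dome [0.45533604 0.25199947 0.113     ] [0.45552302 0.25302531 0.113     ]
foot-right edge [0.45588325 0.2245716  0.003     ] lf [0.62929686 0.15785239 0.05      ]
footv [0.48323022 0.25302921 0.01      ] [0.42819255 0.25064543 0.01      ]
bits [ 0.63537618 -0.16976719  0.02      ] [0.34293235 0.12515735 0.        ]
```

```bash
cat >> h.py <<'E'
from scipy.spatial.transform import Rotation as Ro
q0=np.array([-1.25932860e-04,1.44875954e-01,9.89449587e-01,-6.75723369e-04])
R0=Ro.from_euler("z",-1.22)*Ro.from_quat(q0/np.linalg.norm(q0),scalar_first=True)
# exact vertical
z=np.array([0,0,-1.]);x=R0.as_matrix()[:,0];x[2]=0;x/=np.linalg.norm(x)
Q=Ro.from_matrix(np.c_[x,np.cross(z,x),z]).as_quat(scalar_first=True)
def wrist(name):
    s=env.get_state(); im=vision.get_image("wrist"); T=np.array(im["tool_from_camera"])
    Rt=Ro.from_quat(s["tool_rot"],scalar_first=True).as_matrix()
    Rc=Rt@T[:3,:3]; c=Rt@T[:3,3]+s["ee_pos"]
    im["R"]=Rc.T; im["t"]=-Rc.T@c
    cv2.imwrite(f"pics/{name}.png",im["color"]); np.savez(f"pics/{name}.npz",**{k:im[k] for k in("R","t","camera_matrix")})
    return im
E
python3 - <<'E'
from h import *
env.movep([.597,-.272,.30],Q); im=wrist("w1"); print(im["tool_from_camera"],proj(im,[.597,-.272,.018]))
env.movep([.4555,.2525,.30],Q); im=wrist("w2"); print(proj(im,[.4555,.2525,.113]))
s=env.get_state();print(s["t"],s["joint_positions"],s["ee_pos"])
a=[cv2.imread(f"pics/w{i}.png") for i in(1,2)]
cv2.imwrite("pics/w12.png",cv2.resize(np.hstack(a),(800,300),interpolation=cv2.INTER_AREA))
E
```

```text
[[ 3.50775261e-04 -9.56512086e-01 -2.91692486e-01  7.42342022e-02]
 [ 9.99999929e-01  3.75675011e-04 -2.93543837e-05 -9.62044104e-04]
 [ 1.37659401e-04 -2.91692455e-01  9.56512150e-01 -6.97469869e-02]
 [ 0.00000000e+00  0.00000000e+00  0.00000000e+00  1.00000000e+00]] [317.38533036 214.01348489]
[317.34526046 237.15653482]
5.625 [ 4.81873488e-01  2.76012758e-01  1.86173411e+00 -1.53435525e-04
  1.00368311e+00  4.23063064e-01] [0.45608785 0.25192726 0.29999048]
```

View pics/w12.png

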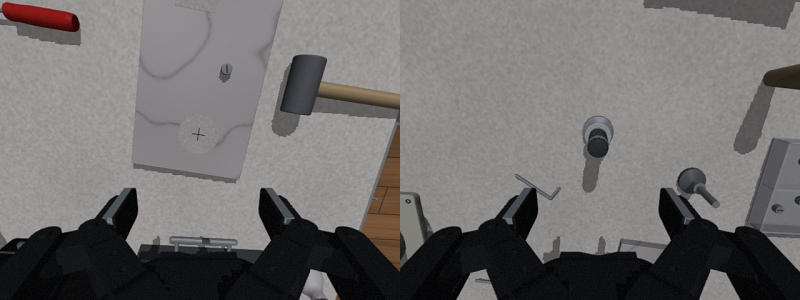

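The wrist views agree with the estimates: cross at about (317,213), predicted (317,214), and dome at about (317,235), predicted (317,237). I'll make one crop for sub-pixel precision.

Run:
```python
import cv2,numpy as np
a=cv2.imread("pics/w1.png")[183:243,287:347];b=cv2.imread("pics/w2.png")[175:265,272:362]
cv2.imwrite("pics/c3.png",np.hstack([cv2.resize(a,(360,360),interpolation=2),cv2.resize(b,(360,360),interpolation=2)]))
```

```text
(no output)
```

View pics/c3.png

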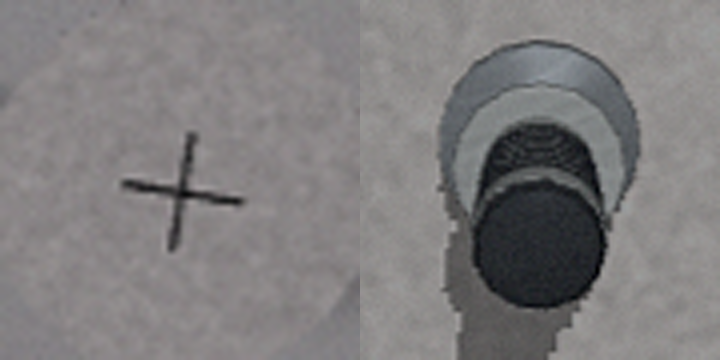

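Now the grasp and lift.

Run:
```python
from h import *
w=[np.load(f"pics/w{i}.npz") for i in(1,2)]
C=ray(w[0],316.9,214.6,.018);P=ray(w[1],316.6,235.4,.1145);print(C,P)
p=(P[:2]+[.4555,.2525])/2
env.move_straight([*p,.20],Q,.15)
env.move_straight([*p,.134],Q,.1)
s=env.get_state();print(s["ee_pos"],s["wrist_force"]);f0=s["wrist_force"]
env.move_gripper(.02)
s=env.get_state();print(s["grip_width"],s["wrist_force"],s["t"])
env.move_straight([*p,.264],Q,.12)
s=env.get_state();print(s["grip_width"],s["wrist_force"]-f0,s["t"],s["ee_pos"])
env.movep([.597,-.272,.264],Q)
env.dwell(.2);s=env.get_state();print(s["grip_width"],s["wrist_force"],s["t"],s["ee_pos"])
im=wrist("w3");t=vision.get_image("top")["color"];sc=vision.get_image("scene")["color"]
cv2.imwrite("pics/v3.png",np.hstack([cv2.resize(im["color"],(400,300)),cv2.resize(sc[100:370,0:360],(400,300))]))
```

```text
[ 0.59651728 -0.2726755   0.018     ] [0.45479116 0.2543491  0.1145    ]
[0.45547461 0.25357544 0.13438202] [0.27897517 0.26559636 0.79001508]
0.026631771227234542 [ 0.2466067  -0.28416507  0.59788051] 7.8167
0.02690732752101706 [-0.2797227   0.39039265 -3.86882983] 9.05 [0.45472137 0.2531808  0.26321357]
0.026518739201213695 [ 0.36041941  0.02469219 -3.07676571] 11.2167 [ 0.59728189 -0.27107222  0.26409192]
```

View pics/v3.png

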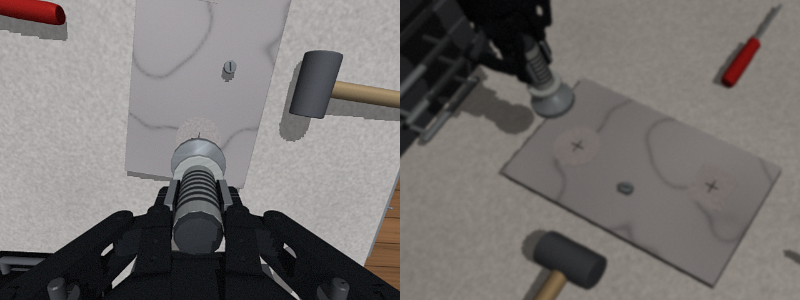

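The punch is held upright, with its foot beside the cross in the wrist view. Next I'll check the in-hand offset by overlaying the predicted rims.

Run:
```python
from h import *
w=np.load("pics/w3.npz");im=cv2.imread("pics/w3.png")
k=4;u0,v0=230,200
crop=cv2.resize(im[v0:v0+150,u0:u0+180],None,fx=k,fy=k,interpolation=2)
e=np.array([.59728189,-.27107222])
for zz,r,col in((.130,.028,(0,255,0)),(.130+.042,.022,(0,0,255))):
    pts=np.array([proj(w,[e[0]+r*np.cos(a),e[1]+r*np.sin(a),zz]) for a in np.linspace(0,6.283,90)])
    cv2.polylines(crop,[np.int32(((pts-[u0,v0])+.5)*k-.5)],True,col,1)
cv2.imwrite("pics/c4.png",crop); print(proj(w,[*e,.13]),proj(w,[*(e+x[:2]*.01),.13]),x)
```

```text
[318.29247625 260.40254635] [318.3383458  245.76970741] [-0.05998498  0.99819928  0.        ]
```

View pics/c4.png

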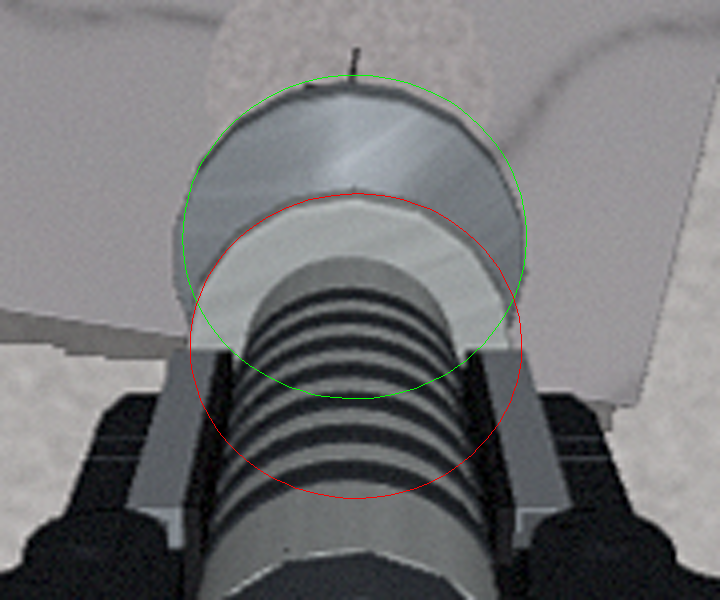

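The foot sits about 1.4 mm behind the nominal position (tool -x) and 0.7 mm to the side, with no visible tilt, so I'll compensate for that offset. Next I lower it and press in steps, watching the force.

Run:
```python
from h import *
p=[.5972,-.2708]
env.move_straight([*p,.170],Q,.12); env.dwell(.15)
f0=env.get_state()["wrist_force"][2]
def rd(l):
    s=env.get_state();f=s["wrist_force"][2]-f0
    print(l,round(s["t"],2),np.round(s["ee_pos"],4),round(f,2),round(s["grip_width"],4));return f
rd("above")
for z in list(np.arange(.154,.1355,-.002)):
    env.move_straight([*p,z],Q,.03); f=rd(round(z,3))
    if f>25: break
```

```text
above 12.45 [ 0.5977 -0.2711  0.1711] 0.0 0.027
0.154 13.13 [ 0.5972 -0.2708  0.1539] 0.3 0.0268
0.152 13.38 [ 0.5976 -0.271   0.1527] 3.02 0.0265
0.15 13.63 [ 0.5976 -0.271   0.1504] 5.43 0.0269
0.148 13.88 [ 0.5976 -0.271   0.1482] 5.82 0.0267
0.146 14.13 [ 0.5977 -0.271   0.1466] 8.91 0.0264
0.144 14.38 [ 0.5977 -0.2711  0.1448] 10.54 0.0267
0.142 14.63 [ 0.5977 -0.2711  0.1427] 9.95 0.0268
0.14 14.88 [ 0.5977 -0.2711  0.1405] 8.43 0.0266
0.138 15.13 [ 0.5977 -0.2711  0.1386] 7.86 0.0268
0.136 15.38 [ 0.5978 -0.2712  0.1384] 23.38 0.0268
```

The force rose to 10.5 N, fell to 7.9 N, then met the hard stop 14 mm down, so it tripped. Next: let it back up, release and retract.

Run:
```python
from h import *
p=[.5972,-.2708]
env.move_straight([*p,.152],Q,.04); env.dwell(.3)
s=env.get_state();print(s["t"],s["ee_pos"],s["wrist_force"])
env.move_gripper(.07); env.dwell(.2)
env.move_straight([*p,.29],Q,.12); env.dwell(.2)
im=wrist("w4");t=vision.get_image("top")["color"];sc=vision.get_image("scene")["color"];print(env.get_state()["t"])
for X in([.5966,-.2722,.018],[.5966,-.2722,.134]): print(proj(im,X))
v=np.hstack([cv2.resize(im["color"][120:270,240:400],(400,375),interpolation=2),cv2.resize(sc[130:310,90:282],(400,375),interpolation=2)])
cv2.imwrite("pics/v4.png",v)
```

```text
16.2333 [ 0.59711356 -0.27074445  0.15181913] [ 1.05301    -0.34569269  1.56943544]
18.575
[317.61218226 217.02020172]
[317.76955865 252.32292907]
```

View pics/v4.png

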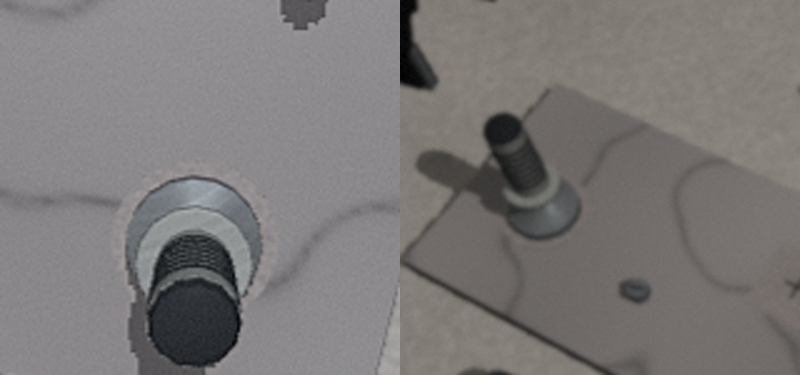

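The punch stands upright and centred on the round sticker, with an even white margin all round. The sleeve is up and the gripper is clear, so I'll hand in.

```bash
python3 -c "
from h import *
print(env.sign_off(),env.get_state()['t'])"
```

```text
the job is handed in; nothing more can be done
the job is handed in; nothing more can be done
```

The job is done and handed in at about 18.6 s of robot time. I took the punch by its grip, set it on the round sticker, pressed until the spring tripped, let it back up and left it standing there.

- **Trip:** the pressing force rose to about 10.5 N, fell to 7.9 N, then met the hard stop 14 mm down. The highest force I read there was 23 N.
- **Placing:** the last wrist and scene pictures show the punch upright and centred on the round sticker to about 1 mm. The sleeve looks back up.
- **Levelling foot:** I never approached it, but I took no close picture of it at the end.

No check failed. The three camera estimates of the cross differed by about 2 mm, so I used their mean.

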